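# Unload the test specimens from under their retaining bar

### The arm

A 6-joint arm with a two-finger parallel gripper is mounted at the origin on the work surface. World frame = base frame: x ahead of the robot, y to its left, z up, the work surface at z = 0. Lengths are in m, angles in rad, forces in N, time in s.
With the tool pointing down it reaches from about 0.35 to 0.775 m from the base axis. Payload 5.5 kg.
Tool frame: the origin (TCP) lies midway between the tips of the shut fingers; the grasp point (between the pads) lies 19 mm behind it; z points along the fingers, y is the line along which they close (so a half turn about z gives the same grasp; the last joint's range is limited). The gripper opens to 85 mm and grips with 20 to 120 N. Pads are 22 mm wide; open, the fingers measure 114 mm over their backs; the gripper's body (76 mm by 85 mm) begins 54 mm behind the grasp point. The pads swing forward as they close: fully open they stand 13 mm farther back than shut.
Start: joints at [-1.246, 0.313, 0.046, 1.304, 0, 1.431], TCP at [0.258, -0.514, 0.231] pointing down, gripper open.
Joint ranges: [-2.76, 2.76], [-0.86, 1.69], [-1.03, 1.26], [-2.2, 2.34], [-1.47, 1.5], [-3.14, 3.14]. Speed limits (rad/s): [2.57, 2.57, 3.14, 3.14, 3.14, 3.14].

### API

Orientations are given as a unit quaternion [w, x, y, z].
In Python, from workcell import env gives the robot as it stands. The module is installed in compiled form; this text tells all that it offers.
- The arm moves only by the tool servo_tool, never from a script. Its argument "increments" is a list of rows, each an object of numbers: "grip": the closure, from 0 (fully open) to 1 (shut); "x", "y", "z": the shift along the tool's x, y, z in mm; "roll": the turn about the tool's z in degrees. In form: [{"grip": .., "x": .., "y": .., "z": .., "roll": ..}, ...]. A call has 1 to 5 rows; each row shifts and turns the commanded pose from where the row before left it, along the tool's axes as they then stand; what a row does not reach is not made up. A row lasts 1/12 s, in which the tool goes at most 41.7 mm and 7.16 degrees, less where a joint would pass 70% of its speed; a pose out of reach is approached as far as the arm can. A call is refused whole if a number of a shift passes 41.7 or a number of a turn 7.16, either way. A call with a gripper value outside its range is refused whole. The fingers move at their own pace and stop on an object; "grip_force" is the grip in N (left out, the last holds). Time passes only in rows, so rows that do not move let the fingers close. It gives the time, the measured TCP pose, the force, the opening and the grip force at its end, in the units of the state.
- env.get_state(): the state, without advancing time (a new reading comes with each control period).
- env.read_camera(name): name is "side" or "top"; returns the picture (480x640x3 uint8, red, green, blue); there is no depth.
- env.get_calibration(name): a dict with "vertical_fov" (degrees; the focal length in pixels is half the picture's height over the tangent of half this angle, whatever the lens; pixels are square), "cx", "cy" (the principal point, pixels), "rvec" (rotation vector, rad) and "tvec" (3), from world to camera coordinates, as OpenCV has them. Camera axes: x right, y down, z forward; pixel columns grow to the right and rows downward; lengths in m; the calibration is good to about 2 mm. A picture is of the moment at which its call begins. get_calibration takes no time and is no camera call.
- env.hand_in(): hands the job in; it is judged then, once.
The state is a dict: "clock": time; "joint_pos": joint angles; "qvel": joint speeds; "tau": joint torques, N m; "tcp_pos": TCP position; "orientation": TCP orientation; "wrist_force": force on the tool from outside, world axes, zero at the start; "ft_torque": the same for the moment, N m; "finger_gap": finger opening in m; "grip_force": force on a finger pad.
Only numpy, scipy, OpenCV 4.12 (cv2) and the standard library are available. Lean on these libraries where they do the work, as an engineer would, in place of code of your own. Each camera call takes 0.05 s, during which the arm holds its last target. There are 200 camera calls.

### The job

The two dog-bone test specimens are held in their rack by the steel bar lying in its two open brackets. Lift the bar out and lay it flat on the grey mat, its middle well onto the mat, before you disturb the specimens; then take both specimens out of the rack and lay them level on the floor of the steel tray. Set things down rather than dropping them, and leave the other things on the bench where they are.

Things in the scene. Friction and masses are not known exactly. Their poses are not given: they have to be found in the camera images.
- rack: fixed rack: base plate 150 (x) by 200 (y) by 10 mm, origin under its centre on the bench, z up. Grey plastic combs at x = -57.5 and +57.5 mm (16 mm thick, 120 mm wide, 42 mm tall) hold the specimens on edge at y = -25 and +25 mm in open-topped slots 17 mm wide, 22 mm deep, slot floors 20 mm above the bench
- bracket_0 (a point): middle of the bar's seat in the rack's dark steel U bracket on its -y side (84 mm from the middle), 54 mm above the bench. Bracket 12 mm thick (rack's y), 36 mm wide (x), open at the top; cheeks rise to 76 mm above the bench, 22 mm apart
- bracket_1 (a point): the same for the bracket on the rack's +y side
- bar: steel retaining bar, 200 mm long (own y), 16 x 16 mm section, a 28 x 28 x 6 mm square flange at each end. Origin at mid-length, centre of the section: at the start 62 mm above the bench, 18 mm when it lies on the mat, flanges down. It lies loose across the specimens along the rack's y; lift it 25 mm to clear the brackets. 0.3 to 0.6 kg
- bar_tab (a point): middle of the upright grip tab on top of the bar at mid-length, 24 mm above the bar's centre (own +z). The tab is 16 mm thick (bar's x), 40 mm long (bar's y) and ends 40 mm above the bar's centre
- specimen_0: aluminium dog-bone specimen, 150 mm long (own x), 12 mm thick (own y), 40 mm wide (own z) at its 35 mm long ends, 24 mm wide along the 80 mm waist. Origin at its very centre. At the start on edge in the rack, centre 40 mm above the bench, 25 mm to the rack's -y side, along the rack's x (up to 8 mm off lengthwise, 2.5 mm side play). 0.1 to 0.25 kg
- specimen_1: aluminium dog-bone specimen, 150 mm long (own x), 12 mm thick (own y), 40 mm wide (own z) at its 35 mm long ends, 24 mm wide along the 80 mm waist. Origin at its very centre. At the start on edge in the rack, centre 40 mm above the bench, 25 mm to the rack's +y side, along the rack's x (up to 8 mm off lengthwise, 2.5 mm side play). 0.1 to 0.25 kg
- tray: fixed open stainless tray, outside 208 mm (own x) by 158 mm (own y) and 30 mm tall, walls and floor 4 mm thick (inside 200 x 150 mm). Origin at the centre of its underside, on the bench. Empty at the start
- mat: fixed flat grey mat, 220 mm (own x) by 150 mm (own y), 4 mm thick, origin at the centre of its underside on the bench. Empty at the start
- jar: bystander, leave alone: amber glass jar, 50 mm across, 75 mm tall; origin at the centre of its underside
- weight: bystander, leave alone: brass knobbed calibration weight, 48 mm across, 70 mm tall; origin at the centre of its underside
- beaker: bystander, leave alone: clear beaker, 68 mm across, 90 mm tall; origin at the centre of its underside
- clamp_ring: bystander, leave alone: steel clamp ring, 90 mm across, 18 mm tall; origin at the centre of its underside
- wrench: bystander, leave alone: steel wrench, 180 mm long, lying flat; origin within its length, at bench height
- wash_bottle: bystander, leave alone: white bottle with a red cap, 66 mm across, 160 mm tall; origin at the centre of its underside
- brush: bystander, leave alone: hand brush, 170 mm long, lying; origin within its length, at bench height

How it is judged:
By the outcome, as a careful person would: the job done as asked, in the order asked, and still so for the second after the job is handed in, with the robot touching nothing.
It also fails if it takes over 72 s, if anything falls off the work surface, if the arm or the gripper's body presses on something with over 40 N, if the wrist force passes 120 N, or if a joint passes its speed limit or range.

## Working session

There is one attempt and no reset: what is moved stays moved. The work goes in short steps, Python scripts to look and compute and a tool call to move; the robot and the scene stay as the last step left them, time stands still between calls to the robot, and variables do not carry over. Pictures are saved under pics/ and viewed, at most 10 in all, crops included, and the job is handed in when it is done.

Besides the shell and the picture viewer there is one more tool, called after "Call:" as name([rows], argument=value, ...), one row to a line, values as JSON. servo_tool: Moves the arm, as the interface text tells. Its arguments: {"type":"object","properties":{"increments":{"type":"array"},"grip_force":{"type":"number"}},"required":["increments"]}

```bash
mkdir -p pics; cat > h.py <<'E'
import numpy as np, cv2
from workcell import env
from scipy.spatial.transform import Rotation as R
def cal(n):
    c=env.get_calibration(n); f=240/np.tan(np.radians(c['vertical_fov'])/2)
    K=np.array([[f,0,c['cx']],[0,f,c['cy']],[0,0,1]]); return K,np.array(c['rvec'],float).ravel(),np.array(c['tvec'],float).ravel(),c
def ray(n,p):
    K,r,t,c=cal(n); M=cv2.Rodrigues(r)[0]; d=M.T@np.linalg.inv(K)@np.array([p[0],p[1],1.]); return -M.T@t,d/np.linalg.norm(d)
def atz(n,p,z):
    o,d=ray(n,p); return o+d*(z-o[2])/d[2]
def tri(p1,p2):
    a,d=ray('top',p1); b,e=ray('side',p2)
    s=np.linalg.lstsq(np.c_[d,-e],b-a,rcond=None)[0]; P,Q=a+s[0]*d,b+s[1]*e
    return (P+Q)/2,np.linalg.norm(P-Q)
def proj(n,X):
    K,r,t,c=cal(n); return cv2.projectPoints(np.array(X,float).reshape(-1,3),r,t,K,None)[0].reshape(-1,2)
def snap(n,f,box=None,s=1):
    im=env.read_camera(n)[:,:,::-1]
    if box: x0,y0,x1,y1=box; im=im[y0:y1,x0:x1]
    cv2.imwrite('pics/'+f,cv2.resize(im,None,fx=s,fy=s,interpolation=cv2.INTER_CUBIC))
E
python3 - <<'E'
from h import *
for n in('top','side'):
    snap(n,n+'0.png'); print(cal(n)[3], ray(n,(320,240)))
print(env.get_state())
E
```

```text
{'vertical_fov': 49.23840913704357, 'cx': 321.8031467119635, 'cy': 236.37167566655606, 'rvec': array([ 2.2118302 , -2.16319921,  0.05913535]), 'tvec': array([0.01452439, 0.55639555, 1.39001331])} (array([0.47109216, 0.0169873 , 1.42116416]), array([ 0.05331348,  0.01032681, -0.99852443]))
{'vertical_fov': 51.40061859344064, 'cx': 323.72192844003274, 'cy': 237.95162345668072, 'rvec': array([ 2.25917583, -0.76471822,  0.34194133]), 'tvec': array([-0.44983297,  0.30389863,  1.40101871])} (array([-0.13841224, -0.87149014,  1.21610217]), array([ 0.43653061,  0.55043171, -0.71166422]))
{'clock': 0.1, 'joint_pos': array([-1.24559479e+00,  3.13912901e-01,  4.51279448e-02,  1.30360992e+00,
       -4.20289950e-06,  1.43120841e+00]), 'qvel': array([-0.00011571, -0.00269227,  0.00044541, -0.00087314,  0.00022228,
       -0.00157976]), 'tau': array([ 1.82174281e-03, -4.81729174e+01,  2.99241990e+01,  1.28506799e-02,
       -1.58826138e-04, -1.47849136e-05]), 'tcp_pos': array([ 0.2575887 , -0.51358034,  0.23051956]), 'orientation': array([-7.95641298e-04,  9.73117349e-01,  2.30308461e-01, -7.61641927e-05]), 'wrist_force': array([ 0.07946961, -0.58966966, -0.18507977]), 'ft_torque': array([ 0.01872108,  0.03285684, -0.01604191]), 'grip_force': 0.0, 'finger_gap': 0.0852670077790412}
```

View pics/top0.png

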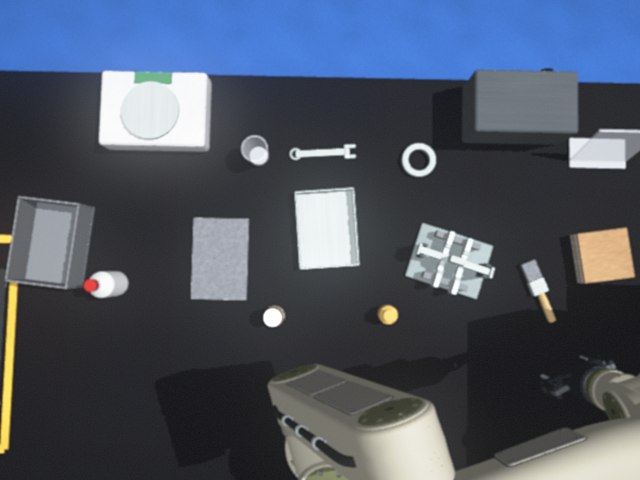

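View pics/side0.png

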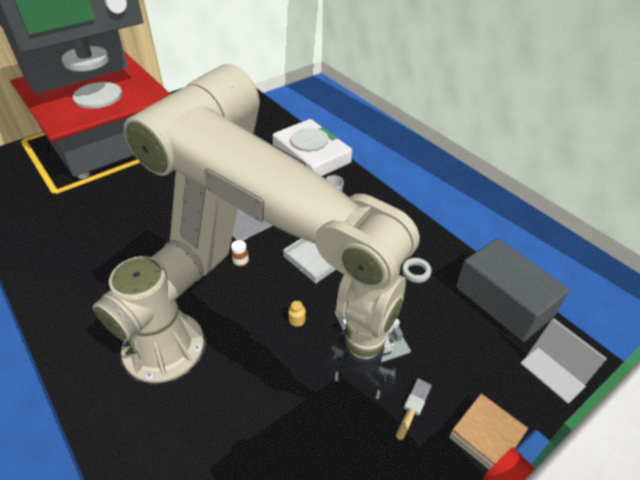

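The top view shows the rack at about (450,260), with the bar running from (420,247) to (492,272). The mat spans (192,218)–(248,300) and the tray (295,189)–(359,269). In the side view the arm hides the rack.

```bash
python3 - <<'E'
from h import *
snap('top','rack1.png',(395,210,505,305),6)
for p in [(192,218),(249,218),(248,300),(191,299)]: print('mat',atz('top',p,.004).round(3))
for p in [(295,191),(355,188),(359,266),(300,270)]: print('tray',atz('top',p,.03).round(3))
for p in [(420,247),(492,272)]: print('bar',atz('top',p,.07).round(3))
E
```

```text
mat [0.599 0.381 0.004]
mat [0.602 0.226 0.004]
mat [0.381 0.222 0.004]
mat [0.38  0.376 0.004]
tray [0.675 0.101 0.03 ]
tray [ 0.687 -0.059  0.03 ]
tray [ 0.479 -0.074  0.03 ]
tray [0.465 0.083 0.03 ]
bar [ 0.531 -0.227  0.07 ]
bar [ 0.471 -0.413  0.07 ]
```

View pics/rack1.png

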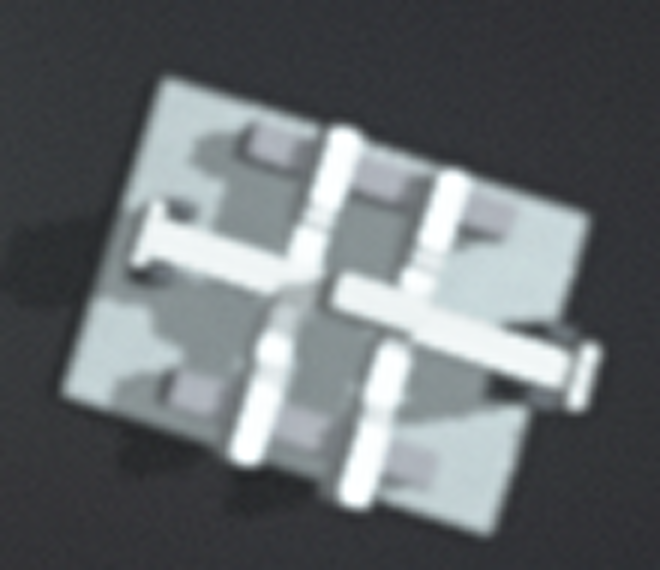

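Crop (6x, offset 395,210): flange tops are at about (152,232) and (587,375). The left specimen runs from (343,128) to (245,462), the right one from (453,172) to (357,505). Base corners are at (165,75), (590,212), (492,535) and (65,398).

```bash
python3 - <<'E'
from h import *
def c(p,z): return atz('top',((p[0]+.5)/6-.5+395,(p[1]+.5)/6-.5+210),z)
def pr(n,pts,z):
    P=np.array([c(p,z) for p in pts]); d=P[-1]-P[0]
    print(n,P.mean(0).round(4),'len',np.linalg.norm(d).round(4),'ang',np.degrees(np.arctan2(d[1],d[0])).round(1))
pr('bar',[(152,232),(587,375)],.074)
pr('s1',[(343,128),(245,462)],.06); pr('s0',[(453,172),(357,505)],.06)
B=[(165,75),(590,212),(492,535),(65,398)]
pr('base',B,.01); pr('e1',B[:2],.01); pr('e2',B[1:3],.01)
s=env.get_state(); M=R.from_quat(s['orientation'],scalar_first=True).as_matrix(); print(M.round(3))
E
```

```text
bar [ 0.499  -0.3194  0.074 ] len 0.1947 ang -107.0
s1 [ 0.5024 -0.2906  0.06  ] len 0.1509 ang 164.2
s0 [ 0.4847 -0.3386  0.06  ] len 0.1501 ang 164.3
base [ 0.4994 -0.3169  0.01  ] len 0.1522 ang 163.5
e1 [ 0.5722 -0.3385  0.01  ] len 0.1995 ang -106.7
e2 [ 0.4709 -0.4124  0.01  ] len 0.1514 ang 163.4
[[ 0.894  0.448 -0.   ]
 [ 0.448 -0.894  0.001]
 [ 0.    -0.001 -1.   ]]
```

Call:
servo_tool([
  {"grip": 0,"x": 32.6,"y": -23.6},
  {"grip": 0,"x": 32.6,"y": -23.6},
  {"grip": 0,"x": 32.6,"y": -23.6},
  {"grip": 0,"x": 32.6,"y": -23.6},
  {"grip": 0,"x": 32.6,"y": -23.6},
], grip_force=60)

```text
invalid input at $.increments[0]: expected keys grip, x, y, z, roll
```

Call:
servo_tool([
  {"grip": 0,"x": 32.6,"y": -23.6},
  {"grip": 0,"x": 32.6,"y": -23.6},
  {"grip": 0,"x": 32.6,"y": -23.6},
  {"grip": 0,"x": 32.6,"y": -23.6},
  {"grip": 0,"x": 32.6,"y": -23.6},
])

```text
invalid input at $.increments[0]: expected keys grip, x, y, z, roll
```

Call:
servo_tool([
  {"grip": 0.4,"x": 32.6,"y": -23.6},
  {"grip": 0.4,"x": 32.6,"y": -23.6},
  {"grip": 0.4,"x": 32.6,"y": -23.6},
  {"grip": 0.4,"roll": -7},
])

```text
invalid input at $.increments[0]: expected keys grip, x, y, z, roll
```

```bash
python3 - <<'E'
from h import *
S=env.read_camera('side'); T=env.read_camera('top')
u,v=proj('side',[.499,-.319,.07])[0].astype(int); print(u,v)
a=cv2.resize(S[v-38:v+38,u-50:u+50],None,fx=5,fy=5,interpolation=2)
a=cv2.resize(S[v-48:v+48,u-66:u+66],None,fx=6,fy=6,interpolation=2); print('off',u-66,v-48)
cv2.imwrite('pics/side1.png',a[:,:,::-1])
E
```

```text
374 317
off 308 269
```

View pics/side1.png

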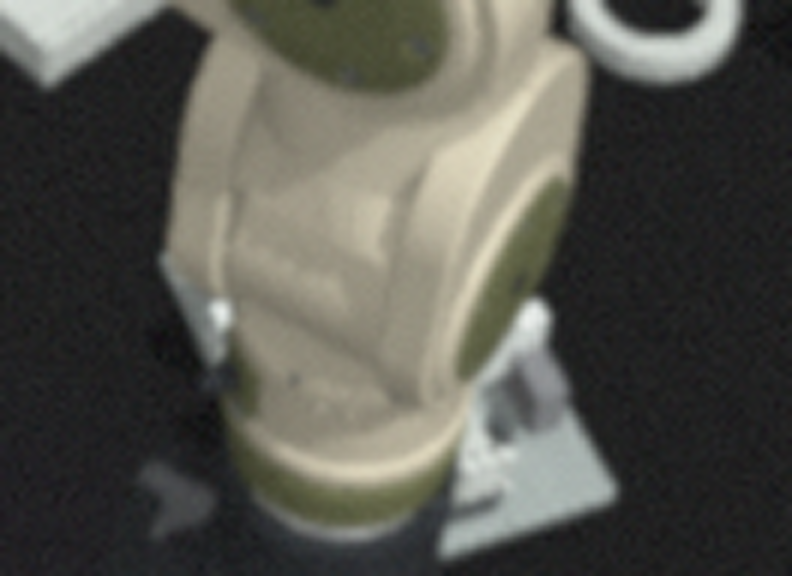

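The call was refused because every key is needed, so the arm still hides the rack. I'll resend it with all keys.

Call:
servo_tool([
  {"grip": 0,"x": 32.6,"y": -23.6,"z": 0,"roll": 0},
  {"grip": 0,"x": 32.6,"y": -23.6,"z": 0,"roll": 0},
  {"grip": 0,"x": 32.6,"y": -23.6,"z": 0,"roll": 0},
  {"grip": 0,"x": 32.6,"y": -23.6,"z": 0,"roll": 0},
  {"grip": 0,"x": 32.6,"y": -23.6,"z": 0,"roll": 0},
], grip_force=60)

```text
clock: 0.67
tcp_pos: [0.3509, -0.3339, 0.2312]
orientation: [0.0, 0.973, 0.23, 0.0]
wrist_force: [0.4, -0.2, -0.2]
finger_gap: 0.0853
grip_force: 0.0
```

Call:
servo_tool([
  {"grip": 0,"x": 32.6,"y": -23.6,"z": 0,"roll": 0},
  {"grip": 0,"x": 32.6,"y": -23.6,"z": 0,"roll": 0},
  {"grip": 0,"x": 32.6,"y": -23.6,"z": 0,"roll": 0},
  {"grip": 0,"x": 32.6,"y": -23.6,"z": 0,"roll": 0},
  {"grip": 0,"x": 32.6,"y": -23.6,"z": 0,"roll": 0},
])

```text
clock: 1.08
tcp_pos: [0.4438, -0.1551, 0.2315]
orientation: [0.0, 0.973, 0.23, 0.0]
wrist_force: [0.3, -0.1, 0.7]
finger_gap: 0.0852
grip_force: 0.0
```

Call:
servo_tool([
  {"grip": 0.4,"x": 32.6,"y": -23.6,"z": 0,"roll": 0},
  {"grip": 0.4,"x": 32.6,"y": -23.6,"z": 0,"roll": 0},
  {"grip": 0.4,"x": 32.6,"y": -23.6,"z": 0,"roll": 0},
  {"grip": 0.4,"x": 0,"y": 0,"z": 0,"roll": -7},
])

```text
clock: 1.42
tcp_pos: [0.5012, -0.044, 0.2313]
orientation: [-0.001, 0.956, 0.292, 0.001]
wrist_force: [0.6, -0.5, 0.3]
finger_gap: 0.0512
grip_force: 0.0
```

```bash
python3 - <<'E'
from h import *
S=env.read_camera('side')
u,v=374,317
a=cv2.resize(S[v-48:v+48,u-66:u+66],None,fx=6,fy=6,interpolation=2)
cv2.imwrite('pics/side2.png',a[:,:,::-1])
s=env.get_state(); print(s['clock'],s['tcp_pos'],s['finger_gap'],s['joint_pos'])
E
```

```text
1.4667 [ 0.50013273 -0.04636361  0.23113548] 0.0513853677243039 [-2.52650308e-01  1.72273409e-01 -1.38261693e-01  1.26012764e+00
  4.22934777e-04  2.28537310e+00]
```

View pics/side2.png

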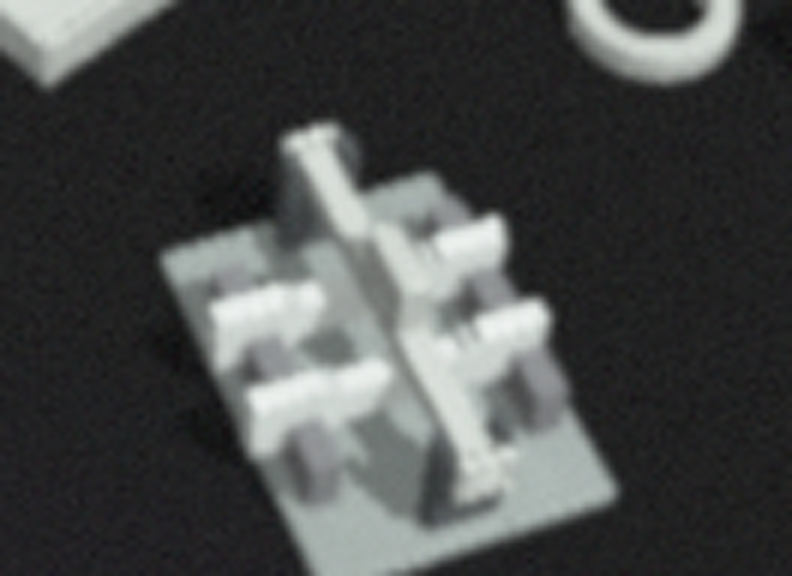

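Side crop (6x, offset 308,269): the bar's flange tops are at about (318,133) and (482,468), and the tab top is centred near (408,260). The specimens' upper edges run (222,310)–(505,228) and (258,402)–(548,312).

```bash
python3 - <<'E'
from h import *
t=lambda p:((p[0]+.5)/6-.5+395,(p[1]+.5)/6-.5+210)
s=lambda p:((p[0]+.5)/6-.5+308,(p[1]+.5)/6-.5+269)
for n,a,b in [('fl+',(152,232),(318,133)),('fl-',(587,375),(482,468)),('tab',(380,302),(408,260)),('s1 -x',(245,460),(218,312)),('s1 +x',(343,130),(505,222)),('s0 -x',(357,503),(255,400)),('s0 +x',(453,174),(548,308)),('base',(65,398),(312,590)),('base+x-y',(590,212),(620,493)),('base+x+y',(165,75),(435,172))]:
    P,e=tri(t(a),s(b)); print(n,P.round(4),e.round(4))
c,q=np.cos(np.radians(-16.5)),np.sin(np.radians(-16.5)); Rz=np.array([[c,-q,0],[q,c,0],[0,0,1]]); o=np.array([.4993,-.3175,0])
for X in [(0,0,.102),(0,97,.074),(0,-97,.074)]:
    X=np.array(X)/[1000,1000,1]; print((proj('side',Rz@X+o)[0]-[308,269])*6,(proj('top',Rz@X+o)[0]-[395,210])*6)
st=env.get_state(); M=R.from_quat(st['orientation'],scalar_first=True).as_matrix()
d=o-st['tcp_pos']; print('tool delta mm',(M.T@[d[0],d[1],0]*1000).round(1),M[:,0].round(3))
E
```

```text
fl+ [ 0.5278 -0.2262  0.0769] 0.0012
fl- [ 0.4684 -0.4122  0.0698] 0.0052
tab [ 0.5    -0.3189  0.0969] 0.002
s1 -x [ 0.4306 -0.2699  0.0601] 0.0002
s1 +x [ 0.5747 -0.3118  0.0588] 0.0013
s0 -x [ 0.4131 -0.318   0.0605] 0.0006
s0 +x [ 0.5569 -0.3601  0.0573] 0.0016
base [ 0.4787 -0.2621 -0.2507] 0.0691
base+x-y [ 0.543  -0.4348  0.0059] 0.0018
base+x+y [ 0.6006 -0.243   0.0078] 0.0013
[401.11345653 249.77957632] [378.72237155 298.99710678]
[310.06232472 133.17789069] [145.12648143 230.8350151 ]
[489.1698242  453.10753291] [579.79720008 369.45821447]
tool delta mm [-1.546e+02  2.228e+02 -1.000e-01] [0.823 0.568 0.   ]
```

Call:
servo_tool([
  {"grip": 0.4,"x": -22.2,"y": 32,"z": 8,"roll": 0},
  {"grip": 0.4,"x": -22.2,"y": 32,"z": 8,"roll": 0},
  {"grip": 0.4,"x": -22.2,"y": 32,"z": 8,"roll": 0},
  {"grip": 0.4,"x": -22.2,"y": 32,"z": 8,"roll": 0},
  {"grip": 0.4,"x": -22.2,"y": 32,"z": 8,"roll": 0},
])

```text
clock: 1.88
tcp_pos: [0.4944, -0.2469, 0.191]
orientation: [0.0, 0.958, 0.288, -0.0]
wrist_force: [1.1, -0.6, -0.5]
finger_gap: 0.0511
grip_force: 0.0
```

Call:
servo_tool([
  {"grip": 0.4,"x": -22.2,"y": 32,"z": 8,"roll": 0},
  {"grip": 0.4,"x": -22.2,"y": 32,"z": 8,"roll": 0},
  {"grip": 0.4,"x": 0,"y": 0,"z": 0,"roll": -6.5},
  {"grip": 0.4,"x": 0,"y": 0,"z": 0,"roll": -6.5},
  {"grip": 0.4,"x": 0,"y": 0,"z": 0,"roll": -6.5},
])

```text
clock: 2.3
tcp_pos: [0.4923, -0.3242, 0.1745]
orientation: [-0.001, 0.894, 0.447, -0.0]
wrist_force: [0.4, -0.8, -0.4]
finger_gap: 0.0513
grip_force: 0.0
```

Call:
servo_tool([
  {"grip": 0.4,"x": 0,"y": 0,"z": 0,"roll": -6.5},
  {"grip": 0.4,"x": 0,"y": 0,"z": 0,"roll": -6.5},
  {"grip": 0.4,"x": 0,"y": 0,"z": 0,"roll": -6.5},
  {"grip": 0.4,"x": 0,"y": 0,"z": 0,"roll": 0},
])

```text
clock: 2.63
tcp_pos: [0.4929, -0.3232, 0.1751]
orientation: [-0.0, 0.806, 0.592, -0.0]
wrist_force: [-0.0, -0.6, 1.0]
finger_gap: 0.0513
grip_force: 0.0
```

```bash
python3 - <<'E'
from h import *
S=env.read_camera('side');T=env.read_camera('top')
a=cv2.resize(S[269:365,308:440],None,fx=3,fy=3,interpolation=2);b=cv2.resize(T[205:305,395:505],None,fx=3,fy=3,interpolation=2)[:288]
cv2.imwrite('pics/over.png',np.hstack([a,b])[:,:,::-1])
s=env.get_state(); print(s['tcp_pos'],s['joint_pos']); M=R.from_quat(s['orientation'],scalar_first=True).as_matrix();print(np.degrees(np.arctan2(M[1,0],M[0,0])))
d=np.array([.4995,-.319,.067])-s['tcp_pos'];print(M.T@d*1000)
E
```

```text
[ 0.49313824 -0.32293366  0.17525433] [-7.15819808e-01  3.62078612e-01 -2.25867239e-02  1.18631431e+00
 -1.87189899e-04  1.16346770e+00]
72.32475908102695
[  5.69027489   4.89334363 108.25258594]
```

View pics/over.png

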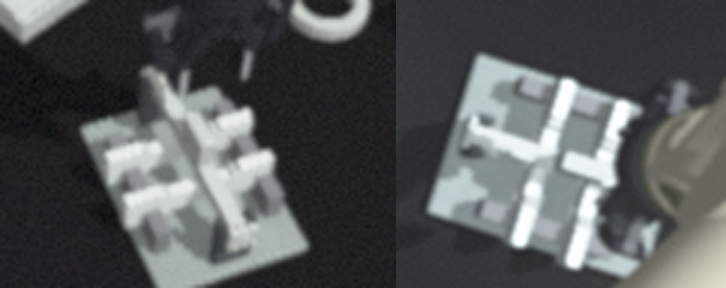

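The gripper hangs over the bar with its fingers either side of the tab line. I'll trim the position, descend and grip.

Call:
servo_tool([
  {"grip": 0.4,"x": 5.7,"y": 4.9,"z": 0,"roll": -1.2},
  {"grip": 0.4,"x": 0,"y": 0,"z": 30,"roll": 0},
  {"grip": 0.4,"x": 0,"y": 0,"z": 30,"roll": 0},
  {"grip": 0.4,"x": 0,"y": 0,"z": 27,"roll": 0},
  {"grip": 0.4,"x": 0,"y": 0,"z": 20,"roll": 0},
])

```text
clock: 3.15
tcp_pos: [0.4996, -0.3175, 0.0661]
orientation: [-0.001, 0.8, 0.6, -0.0]
wrist_force: [0.6, 0.1, 0.3]
finger_gap: 0.0509
grip_force: 0.0
```

Call:
servo_tool([
  {"grip": 0.4,"x": 0,"y": 0,"z": 0,"roll": 0},
  {"grip": 0.7,"x": 0,"y": 0,"z": 0,"roll": 0},
  {"grip": 1,"x": 0,"y": 0,"z": 0,"roll": 0},
  {"grip": 1,"x": 0,"y": 0,"z": 0,"roll": 0},
  {"grip": 1,"x": 0,"y": 0,"z": 0,"roll": 0},
])

```text
clock: 3.57
tcp_pos: [0.5003, -0.3189, 0.0702]
orientation: [0.001, 0.8, 0.6, -0.0]
wrist_force: [-3.2, 2.0, 5.5]
finger_gap: 0.0149
grip_force: 59.3
```

Call:
servo_tool([
  {"grip": 1,"x": 0,"y": 0,"z": 0,"roll": 0},
  {"grip": 1,"x": 0,"y": 0,"z": 0,"roll": 0},
  {"grip": 1,"x": 0,"y": 0,"z": 0,"roll": 0},
])

```text
clock: 3.82
tcp_pos: [0.5004, -0.3189, 0.0702]
orientation: [0.001, 0.8, 0.6, 0.0]
wrist_force: [-3.8, 1.7, 5.7]
finger_gap: 0.0154
grip_force: 59.4
```

Call:
servo_tool([
  {"grip": 1,"x": 0,"y": 0,"z": -8,"roll": 0},
  {"grip": 1,"x": 0,"y": 0,"z": -12,"roll": 0},
  {"grip": 1,"x": 0,"y": 0,"z": -16,"roll": 0},
  {"grip": 1,"x": 0,"y": 0,"z": -20,"roll": 0},
  {"grip": 1,"x": 0,"y": 0,"z": -25,"roll": 0},
], grip_force=70)

```text
clock: 4.23
tcp_pos: [0.4994, -0.3176, 0.1488]
orientation: [-0.001, 0.799, 0.601, -0.0]
wrist_force: [-0.1, 0.4, -5.4]
finger_gap: 0.0148
grip_force: 68.6
```

Call:
servo_tool([
  {"grip": 1,"x": 0,"y": 0,"z": -25,"roll": 0},
  {"grip": 1,"x": 0,"y": 0,"z": -15,"roll": 0},
  {"grip": 1,"x": 0,"y": 0,"z": -10,"roll": 0},
  {"grip": 1,"x": 0,"y": 0,"z": 0,"roll": 0},
])

```text
clock: 4.57
tcp_pos: [0.5013, -0.3192, 0.202]
orientation: [0.002, 0.799, 0.601, 0.001]
wrist_force: [1.1, 0.1, -4.2]
finger_gap: 0.0148
grip_force: 68.9
```

```bash
python3 - <<'E'
from h import *
S=env.read_camera('side');T=env.read_camera('top')
a=cv2.resize(S[235:365,308:440],None,fx=3,fy=3,interpolation=2);b=cv2.resize(T[205:335,395:525],None,fx=3,fy=3,interpolation=2)
cv2.imwrite('pics/lift.png',np.hstack([a,b])[:,:,::-1])
s=env.get_state(); print(s['tcp_pos'],s['wrist_force'],s['finger_gap'],s['ft_torque'])
E
```

```text
[ 0.50004967 -0.31827842  0.19876731] [-0.10551158  0.62821564 -6.32585078] 0.014857982242520665 [0.00764019 0.00142998 0.00096782]
```

View pics/lift.png

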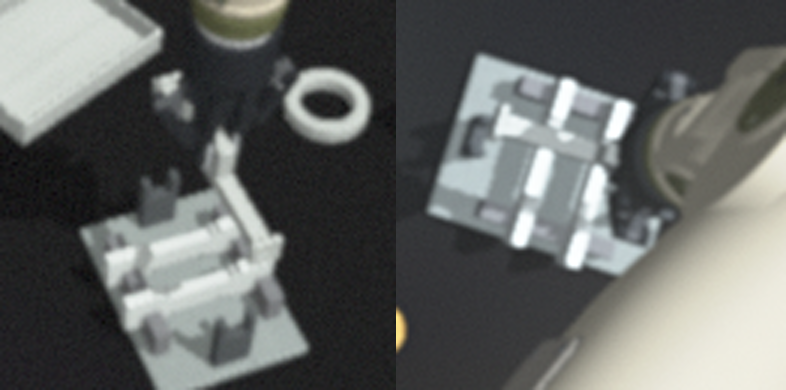

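The bar is lifted clear and level, and both specimens are still in the rack. Next I carry it to the mat.

Call:
servo_tool([
  {"grip": 1,"x": 20,"y": -6,"z": 0,"roll": 0},
  {"grip": 1,"x": 37,"y": -11.5,"z": 0,"roll": 0},
  {"grip": 1,"x": 37,"y": -11.5,"z": 0,"roll": 0},
  {"grip": 1,"x": 37,"y": -11.5,"z": 0,"roll": 0},
  {"grip": 1,"x": 37,"y": -11.5,"z": 0,"roll": 0},
])

```text
clock: 5.08
tcp_pos: [0.4955, -0.1406, 0.1972]
orientation: [-0.002, 0.8, 0.6, -0.001]
wrist_force: [0.9, 0.9, -5.6]
finger_gap: 0.0151
grip_force: 68.6
```

Call:
servo_tool([
  {"grip": 1,"x": 37,"y": -11.5,"z": 0,"roll": 0},
  {"grip": 1,"x": 37,"y": -11.5,"z": 0,"roll": 0},
  {"grip": 1,"x": 37,"y": -11.5,"z": 0,"roll": 0},
  {"grip": 1,"x": 37,"y": -11.5,"z": 0,"roll": 0},
  {"grip": 1,"x": 37,"y": -11.5,"z": 0,"roll": 0},
])

```text
clock: 5.5
tcp_pos: [0.4917, 0.053, 0.1976]
orientation: [-0.001, 0.8, 0.601, -0.001]
wrist_force: [0.6, 0.0, -4.4]
finger_gap: 0.0152
grip_force: 68.6
```

Call:
servo_tool([
  {"grip": 1,"x": 37,"y": -11.5,"z": 0,"roll": 0},
  {"grip": 1,"x": 37,"y": -11.5,"z": 0,"roll": 0},
  {"grip": 1,"x": 37,"y": -11.5,"z": 0,"roll": 0},
  {"grip": 1,"x": 37,"y": -11.5,"z": 0,"roll": 0},
  {"grip": 1,"x": 37,"y": -11.5,"z": 0,"roll": 0},
])

```text
clock: 5.92
tcp_pos: [0.4881, 0.2464, 0.1974]
orientation: [-0.0, 0.799, 0.601, -0.001]
wrist_force: [1.1, -0.4, -5.1]
finger_gap: 0.0148
grip_force: 68.6
```

Call:
servo_tool([
  {"grip": 1,"x": 30,"y": -9,"z": 0,"roll": 0},
  {"grip": 1,"x": 15,"y": -4.5,"z": 0,"roll": -3},
  {"grip": 1,"x": 0,"y": 0,"z": 0,"roll": -6.7},
  {"grip": 1,"x": 0,"y": 0,"z": 0,"roll": -6.7},
  {"grip": 1,"x": 0,"y": 0,"z": 0,"roll": -6.7},
])

```text
clock: 6.33
tcp_pos: [0.4877, 0.2921, 0.1968]
orientation: [-0.001, 0.66, 0.751, -0.002]
wrist_force: [0.5, -0.5, -5.8]
finger_gap: 0.0151
grip_force: 68.8
```

Call:
servo_tool([
  {"grip": 1,"x": 0,"y": 0,"z": 0,"roll": -6.7},
  {"grip": 1,"x": 0,"y": 0,"z": 0,"roll": -6.7},
  {"grip": 1,"x": 0,"y": 0,"z": 0,"roll": -6.7},
  {"grip": 1,"x": 0,"y": 0,"z": 0,"roll": -6.7},
  {"grip": 1,"x": 0,"y": 0,"z": 0,"roll": -6.7},
])

```text
clock: 6.75
tcp_pos: [0.488, 0.2914, 0.197]
orientation: [-0.001, 0.417, 0.909, -0.001]
wrist_force: [0.7, -0.5, -5.6]
finger_gap: 0.0153
grip_force: 68.9
```

Call:
servo_tool([
  {"grip": 1,"x": 0,"y": 0,"z": 0,"roll": -6.7},
  {"grip": 1,"x": 0,"y": 0,"z": 0,"roll": -6.7},
  {"grip": 1,"x": 0,"y": 0,"z": 0,"roll": -6.7},
  {"grip": 1,"x": 0,"y": 0,"z": 0,"roll": -6.7},
  {"grip": 1,"x": 0,"y": 0,"z": 0,"roll": -6.7},
])

```text
clock: 7.17
tcp_pos: [0.488, 0.2913, 0.197]
orientation: [-0.002, 0.137, 0.991, -0.001]
wrist_force: [-0.3, 0.1, -5.1]
finger_gap: 0.0149
grip_force: 68.9
```

Call:
servo_tool([
  {"grip": 1,"x": 0,"y": 0,"z": 0,"roll": -6.7},
  {"grip": 1,"x": 0,"y": 0,"z": 0,"roll": -6.7},
  {"grip": 1,"x": 0,"y": 0,"z": 0,"roll": -3},
  {"grip": 1,"x": 0,"y": 0,"z": 0,"roll": 0},
  {"grip": 1,"x": 0,"y": 0,"z": 0,"roll": 0},
])

```text
clock: 7.58
tcp_pos: [0.4883, 0.2914, 0.1976]
orientation: [-0.001, -0.002, 1.0, -0.001]
wrist_force: [0.6, 0.2, -5.5]
finger_gap: 0.0147
grip_force: 68.8
```

```bash
python3 - <<'E'
from h import *
s=env.get_state(); print(s['clock'],s['tcp_pos'],s['wrist_force'],s['finger_gap'],s['joint_pos']); M=R.from_quat(s['orientation'],scalar_first=True).as_matrix();print(np.degrees(np.arctan2(M[1,0],M[0,0])))
d=np.array([.4905,.301,.027])-s['tcp_pos'];print(M.T@d*1000)
E
```

```text
7.5833 [0.48830906 0.29144875 0.19764394] [ 0.6113468   0.20295211 -5.5057447 ] 0.014688246026181974 [ 3.96973309e-01  3.14626205e-01 -3.46758726e-02  1.22430146e+00
 -3.32581162e-05  3.92923280e-01]
-179.7680294963208
[ -2.66993685   9.73094989 170.62696504]
```

Call:
servo_tool([
  {"grip": 1,"x": -2.7,"y": 9.7,"z": 25,"roll": 0},
  {"grip": 1,"x": 0,"y": 0,"z": 35,"roll": 0},
  {"grip": 1,"x": 0,"y": 0,"z": 35,"roll": 0},
  {"grip": 1,"x": 0,"y": 0,"z": 30,"roll": 0},
  {"grip": 1,"x": 0,"y": 0,"z": 18,"roll": 0},
])

```text
clock: 8.0
tcp_pos: [0.489, 0.3003, 0.0518]
orientation: [-0.003, -0.002, 1.0, -0.001]
wrist_force: [-0.6, 0.4, -6.3]
finger_gap: 0.0148
grip_force: 68.5
```

Call:
servo_tool([
  {"grip": 1,"x": 0,"y": 0,"z": 8,"roll": 0},
  {"grip": 1,"x": 0,"y": 0,"z": 5,"roll": 0},
  {"grip": 1,"x": 0,"y": 0,"z": 4,"roll": 0},
  {"grip": 1,"x": 0,"y": 0,"z": 0,"roll": 0},
  {"grip": 1,"x": 0,"y": 0,"z": 0,"roll": 0},
])

```text
clock: 8.42
tcp_pos: [0.4927, 0.3019, 0.0405]
orientation: [0.001, -0.003, 1.0, 0.0]
wrist_force: [0.6, -0.6, -5.2]
finger_gap: 0.0152
grip_force: 68.6
```

Call:
servo_tool([
  {"grip": 1,"x": 0,"y": 0,"z": 5,"roll": 0},
  {"grip": 1,"x": 0,"y": 0,"z": 4,"roll": 0},
  {"grip": 1,"x": 0,"y": 0,"z": 2,"roll": 0},
  {"grip": 1,"x": 0,"y": 0,"z": 0,"roll": 0},
])

```text
clock: 8.75
tcp_pos: [0.4913, 0.3013, 0.0278]
orientation: [-0.0, -0.003, 1.0, -0.0]
wrist_force: [-0.3, 0.3, -6.0]
finger_gap: 0.0149
grip_force: 68.8
```

Call:
servo_tool([
  {"grip": 1,"x": 0,"y": 0,"z": 1,"roll": 0},
  {"grip": 1,"x": 0,"y": 0,"z": 0,"roll": 0},
])

```text
clock: 8.92
tcp_pos: [0.4917, 0.3015, 0.0272]
orientation: [-0.0, -0.003, 1.0, -0.0]
wrist_force: [-1.4, -0.1, -4.9]
finger_gap: 0.0147
grip_force: 68.8
```

Call:
servo_tool([
  {"grip": 1,"x": 0,"y": 0,"z": 1,"roll": 0},
  {"grip": 1,"x": 0,"y": 0,"z": 0,"roll": 0},
])

```text
clock: 9.08
tcp_pos: [0.492, 0.3016, 0.0264]
orientation: [0.0, -0.003, 1.0, 0.0]
wrist_force: [0.1, 0.5, -4.4]
finger_gap: 0.0149
grip_force: 69.1
```

Call:
servo_tool([
  {"grip": 1,"x": 0,"y": 0,"z": 1,"roll": 0},
  {"grip": 1,"x": 0,"y": 0,"z": 0,"roll": 0},
])

```text
clock: 9.25
tcp_pos: [0.492, 0.3016, 0.0263]
orientation: [0.001, -0.003, 1.0, 0.0]
wrist_force: [-2.2, -0.7, 3.4]
finger_gap: 0.0147
grip_force: 69.9
```

Contact made: the bar's weight is off the wrist. Now I release, rise and head back to the rack.

Call:
servo_tool([
  {"grip": 0.8,"x": 0,"y": 0,"z": 0,"roll": 0},
  {"grip": 0.55,"x": 0,"y": 0,"z": 0,"roll": 0},
  {"grip": 0.4,"x": 0,"y": 0,"z": 0,"roll": 0},
  {"grip": 0.4,"x": 0,"y": 0,"z": 0,"roll": 0},
  {"grip": 0.4,"x": 0,"y": 0,"z": 0,"roll": 0},
])

```text
clock: 9.67
tcp_pos: [0.492, 0.3016, 0.0254]
orientation: [0.0, -0.003, 1.0, 0.0]
wrist_force: [-1.0, 0.4, 0.5]
finger_gap: 0.0514
grip_force: 0.0
```

Call:
servo_tool([
  {"grip": 0.4,"x": 0,"y": 0,"z": -15,"roll": 0},
  {"grip": 0.4,"x": 0,"y": 0,"z": -30,"roll": 0},
  {"grip": 0.4,"x": 0,"y": 0,"z": -40,"roll": 0},
  {"grip": 0.4,"x": 0,"y": 0,"z": -40,"roll": 0},
  {"grip": 0.55,"x": 0,"y": -20,"z": -20,"roll": 0},
])

```text
clock: 10.08
tcp_pos: [0.4939, 0.2843, 0.1753]
orientation: [0.003, -0.004, 1.0, 0.002]
wrist_force: [1.4, -0.1, 0.7]
finger_gap: 0.0405
grip_force: 0.0
```

Call:
servo_tool([
  {"grip": 0.55,"x": -1,"y": -38,"z": 0,"roll": 0},
  {"grip": 0.55,"x": -1,"y": -38,"z": 0,"roll": 0},
  {"grip": 0.55,"x": -1,"y": -38,"z": 0,"roll": 0},
  {"grip": 0.55,"x": -1,"y": -38,"z": 0,"roll": 0},
  {"grip": 0.55,"x": -1,"y": -38,"z": 0,"roll": 0},
])

```text
clock: 10.5
tcp_pos: [0.4978, 0.09, 0.1705]
orientation: [0.0, -0.003, 1.0, -0.0]
wrist_force: [0.2, -0.5, -0.3]
finger_gap: 0.0383
grip_force: 0.0
```

Call:
servo_tool([
  {"grip": 0.55,"x": -1,"y": -38,"z": 0,"roll": 0},
  {"grip": 0.55,"x": -1,"y": -38,"z": 0,"roll": 0},
  {"grip": 0.55,"x": -1,"y": -38,"z": 0,"roll": 0},
  {"grip": 0.55,"x": 0,"y": 0,"z": 0,"roll": 0},
])

```text
clock: 10.83
tcp_pos: [0.5024, -0.0284, 0.1705]
orientation: [0.001, 0.001, 1.0, -0.001]
wrist_force: [1.0, 0.2, 0.1]
finger_gap: 0.0383
grip_force: 0.0
```

```bash
python3 - <<'E'
from h import *
S=env.read_camera('side');T=env.read_camera('top')
a=cv2.resize(S[269:365,308:440],None,fx=3,fy=3,interpolation=2);b=cv2.resize(T[215:311,395:505],None,fx=3,fy=3,interpolation=2)
c=cv2.resize(T[200:310,170:370],None,fx=3,fy=3,interpolation=2)
im=np.zeros((288+330,726,3),np.uint8); im[:288]=np.hstack([a,b]); im[288:,:600]=c; im=im[:600]
cv2.imwrite('pics/mat.png',im[:,:,::-1])
s=env.get_state(); print(s['clock'],s['tcp_pos'],s['finger_gap'],s['joint_pos'],s['orientation'])
E
```

```text
10.9333 [ 0.50165209 -0.02392716  0.17028351] 0.03857265470546854 [-2.07774044e-01  2.01117247e-01 -2.54517854e-01  1.11508975e+00
  2.31226524e-04 -2.09863676e-01] [ 5.89291467e-05 -1.04482014e-03  9.99999447e-01  1.05693008e-04]
```

View pics/mat.png

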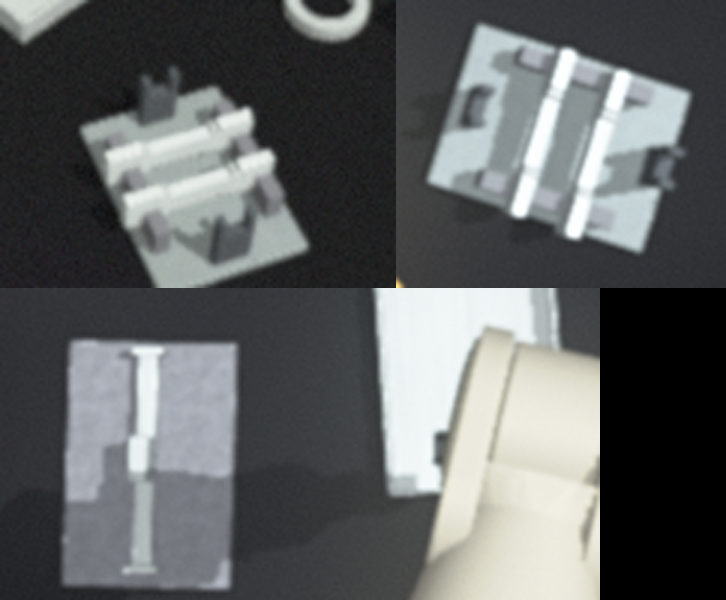

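The bar lies flat and centred on the mat. Both specimens are undisturbed in the rack. Next is specimen_1.

Call:
servo_tool([
  {"grip": 0.55,"x": 0,"y": -38,"z": 5,"roll": 0},
  {"grip": 0.55,"x": 0,"y": -38,"z": 5,"roll": 0},
  {"grip": 0.55,"x": 0,"y": -38,"z": 5,"roll": 0},
  {"grip": 0.55,"x": 0,"y": -38,"z": 5,"roll": 0},
  {"grip": 0.55,"x": 0,"y": -38,"z": 5,"roll": 0},
])

```text
clock: 11.35
tcp_pos: [0.5031, -0.2122, 0.1451]
orientation: [0.0, -0.004, 1.0, 0.0]
wrist_force: [-0.3, 0.1, 0.6]
finger_gap: 0.0388
grip_force: 0.0
```

Call:
servo_tool([
  {"grip": 0.55,"x": 0,"y": -38,"z": 5,"roll": 0},
  {"grip": 0.55,"x": 0,"y": -35,"z": 5,"roll": 0},
  {"grip": 0.55,"x": 0,"y": 0,"z": 5,"roll": 5.5},
  {"grip": 0.55,"x": 0,"y": 0,"z": 5,"roll": 5.5},
  {"grip": 0.55,"x": 0,"y": 0,"z": 5,"roll": 5.4},
])

```text
clock: 11.77
tcp_pos: [0.5037, -0.2846, 0.1197]
orientation: [-0.0, 0.142, 0.99, 0.0]
wrist_force: [-0.5, 0.2, -0.6]
finger_gap: 0.0385
grip_force: 0.0
```

Call:
servo_tool([
  {"grip": 0.55,"x": 0,"y": 0,"z": 0,"roll": 0},
  {"grip": 0.55,"x": 0,"y": 0,"z": 0,"roll": 0},
  {"grip": 0.55,"x": 0,"y": 0,"z": 0,"roll": 0},
])

```text
clock: 12.02
tcp_pos: [0.5037, -0.2844, 0.1206]
orientation: [0.0, 0.138, 0.99, -0.0]
wrist_force: [0.6, -0.2, 0.4]
finger_gap: 0.0387
grip_force: 0.0
```

```bash
cat > g.py <<'E'
from h import *
import sys
def go(t):
    s=env.get_state(); M=R.from_quat(s['orientation'],scalar_first=True).as_matrix()
    print(s['clock'],s['tcp_pos'].round(4),s['wrist_force'].round(1),'xang',(np.degrees(np.arctan2(M[1,0],M[0,0]))%360).round(2),'delta',(M.T@(np.array(t)-s['tcp_pos'])*1000).round(1))
if __name__=='__main__': go([float(v) for v in sys.argv[1:]])
E
python3 g.py .5026 -.2907 .027; python3 -c "
from h import *
t=lambda p,z:atz('top',((p[0]+.5)/3-.5+395,(p[1]+.5)/3-.5+215),z)
for a,b in [((173,50),(123,215)),((226,73),(176,236))]:
  A,B=t(a,.06),t(b,.06);print((A+B)/2,np.linalg.norm(A-B),np.degrees(np.arctan2(*(B-A)[1::-1])))"
```

```text
12.0167 [ 0.5037 -0.2844  0.1206] [ 0.6 -0.2  0.4] xang 164.16 delta [-0.6 -6.4 93.6]
[ 0.50219326 -0.29163764  0.06      ] 0.149520870002996 163.69706121581154
[ 0.48422037 -0.3374955   0.06      ] 0.14768903869877834 163.38820345817388
```

Call:
servo_tool([
  {"grip": 0.55,"x": -0.6,"y": -6.7,"z": 10,"roll": 0.5},
  {"grip": 0.55,"x": 0,"y": 0,"z": 30,"roll": 0},
  {"grip": 0.55,"x": 0,"y": 0,"z": 25,"roll": 0},
  {"grip": 0.55,"x": 0,"y": 0,"z": 18,"roll": 0},
  {"grip": 0.55,"x": 0,"y": 0,"z": 9,"roll": 0},
], grip_force=35)

```text
clock: 12.43
tcp_pos: [0.5004, -0.291, 0.0254]
orientation: [-0.002, 0.144, 0.99, 0.001]
wrist_force: [-0.1, -0.4, -0.9]
finger_gap: 0.0383
grip_force: 0.0
```

Call:
servo_tool([
  {"grip": 0.55,"x": 0,"y": 0,"z": 0,"roll": 0},
  {"grip": 0.55,"x": 0,"y": 0,"z": 0,"roll": 0},
])

```text
clock: 12.6
tcp_pos: [0.5019, -0.2921, 0.0283]
orientation: [-0.0, 0.144, 0.99, 0.0]
wrist_force: [0.4, -0.9, 0.2]
finger_gap: 0.0382
grip_force: 0.0
```

```bash
python3 g.py .5026 -.2907 .027
```

```text
12.6 [ 0.5019 -0.2921  0.0283] [ 0.4 -0.9  0.2] xang 163.45 delta [-0.3  1.6  1.3]
```

Call:
servo_tool([
  {"grip": 0.75,"x": 0,"y": 1,"z": 1,"roll": 0},
  {"grip": 1,"x": 0,"y": 0,"z": 0,"roll": 0},
  {"grip": 1,"x": 0,"y": 0,"z": 0,"roll": 0},
  {"grip": 1,"x": 0,"y": 0,"z": 0,"roll": 0},
  {"grip": 1,"x": 0,"y": 0,"z": 0,"roll": 0},
])

```text
clock: 13.02
tcp_pos: [0.5031, -0.2918, 0.0287]
orientation: [0.001, 0.144, 0.99, -0.001]
wrist_force: [-0.6, 0.1, 6.0]
finger_gap: 0.0113
grip_force: 36.8
```

Call:
servo_tool([
  {"grip": 1,"x": 0,"y": 0,"z": 0,"roll": 0},
  {"grip": 1,"x": 0,"y": 0,"z": 0,"roll": 0},
])

```text
clock: 13.18
tcp_pos: [0.5032, -0.2919, 0.0288]
orientation: [0.001, 0.144, 0.99, -0.001]
wrist_force: [-0.4, -0.5, 5.2]
finger_gap: 0.0111
grip_force: 36.8
```

Call:
servo_tool([
  {"grip": 1,"x": 0,"y": 0,"z": -8,"roll": 0},
  {"grip": 1,"x": 0,"y": 0,"z": -15,"roll": 0},
  {"grip": 1,"x": 0,"y": 0,"z": -20,"roll": 0},
  {"grip": 1,"x": 0,"y": 0,"z": -25,"roll": 0},
  {"grip": 1,"x": 0,"y": 0,"z": -25,"roll": 0},
])

```text
clock: 13.6
tcp_pos: [0.5012, -0.2904, 0.1207]
orientation: [-0.001, 0.144, 0.99, 0.001]
wrist_force: [0.8, 0.1, -1.9]
finger_gap: 0.0112
grip_force: 35.7
```

Call:
servo_tool([
  {"grip": 1,"x": 0,"y": 0,"z": -18,"roll": 0},
  {"grip": 1,"x": 3.2,"y": 25,"z": -8,"roll": 0},
  {"grip": 1,"x": 3.2,"y": 38,"z": 0,"roll": 0},
  {"grip": 1,"x": 3.2,"y": 38,"z": 0,"roll": 0},
  {"grip": 1,"x": 3.2,"y": 38,"z": 0,"roll": 0},
])

```text
clock: 14.02
tcp_pos: [0.5292, -0.153, 0.1467]
orientation: [-0.0, 0.145, 0.989, 0.0]
wrist_force: [0.6, -0.2, -1.6]
finger_gap: 0.0113
grip_force: 35.7
```

Call:
servo_tool([
  {"grip": 1,"x": 3.2,"y": 38,"z": 0,"roll": 0},
  {"grip": 1,"x": 3.2,"y": 38,"z": 0,"roll": 0},
  {"grip": 1,"x": 3.2,"y": 38,"z": 0,"roll": 0},
  {"grip": 1,"x": 3.2,"y": 38,"z": 0,"roll": 0},
  {"grip": 1,"x": 3.2,"y": 38,"z": 0,"roll": 0},
])

```text
clock: 14.43
tcp_pos: [0.5678, 0.0344, 0.1464]
orientation: [-0.0, 0.144, 0.99, -0.0]
wrist_force: [0.3, 0.5, -2.1]
finger_gap: 0.0115
grip_force: 35.7
```

Call:
servo_tool([
  {"grip": 1,"x": 0,"y": 18,"z": 0,"roll": 0},
  {"grip": 1,"x": 0,"y": 0,"z": 0,"roll": -7},
  {"grip": 1,"x": 0,"y": 0,"z": 0,"roll": -7},
  {"grip": 1,"x": 0,"y": 0,"z": 0,"roll": -7},
  {"grip": 1,"x": 0,"y": 0,"z": 0,"roll": 0},
])

```text
clock: 14.85
tcp_pos: [0.5729, 0.0502, 0.1462]
orientation: [-0.001, -0.041, 0.999, -0.0]
wrist_force: [0.7, 0.3, -1.7]
finger_gap: 0.0117
grip_force: 35.7
```

```bash
python3 g.py .5738 .0477 .014; python3 -c "
from h import *
snap('top','tray.png',(240,150,400,320),3.5)"
```

```text
14.85 [0.5729 0.0502 0.1462] [ 0.7  0.3 -1.7] xang 184.65 delta [ -0.9  -2.5 132.2]
```

View pics/tray.png

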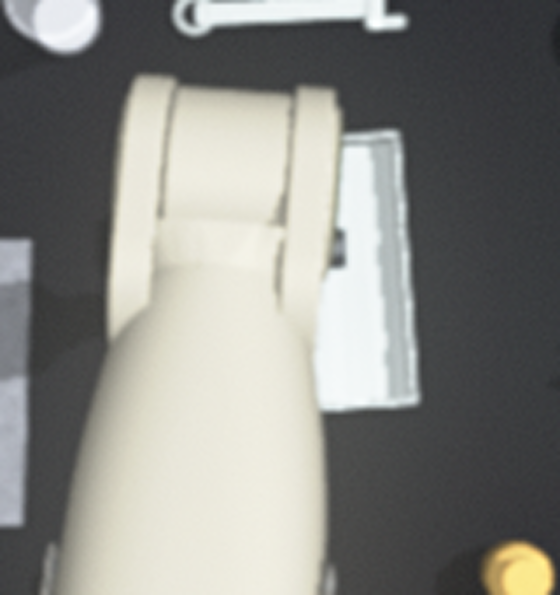

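The arm hides most of the tray, but its right-hand corners at (354,187) and (359,266) match the earlier estimate. I'll lower the specimen.

Call:
servo_tool([
  {"grip": 1,"x": -0.9,"y": -2.5,"z": 25,"roll": 0},
  {"grip": 1,"x": 0,"y": 0,"z": 35,"roll": 0},
  {"grip": 1,"x": 0,"y": 0,"z": 30,"roll": 0},
  {"grip": 1,"x": 0,"y": 0,"z": 20,"roll": 0},
  {"grip": 1,"x": 0,"y": 0,"z": 10,"roll": 0},
])

```text
clock: 15.32
tcp_pos: [0.5719, 0.0471, 0.0231]
orientation: [-0.003, -0.037, 0.999, 0.0]
wrist_force: [-0.8, -0.6, -1.9]
finger_gap: 0.0113
grip_force: 35.7
```

Call:
servo_tool([
  {"grip": 1,"x": 0,"y": 0,"z": 4,"roll": 0},
  {"grip": 1,"x": 0,"y": 0,"z": 2,"roll": 0},
  {"grip": 1,"x": 0,"y": 0,"z": 0,"roll": 0},
  {"grip": 1,"x": 0,"y": 0,"z": 0,"roll": 0},
])

```text
clock: 15.65
tcp_pos: [0.5759, 0.0472, 0.0218]
orientation: [0.001, -0.038, 0.999, -0.0]
wrist_force: [1.2, -0.0, -1.6]
finger_gap: 0.0114
grip_force: 35.7
```

```bash
python3 g.py .5738 .0477 .0128
```

```text
15.65 [0.5759 0.0472 0.0218] [ 1.2 -0.  -1.6] xang 184.39 delta [2.1 0.7 9. ]
```

Call:
servo_tool([
  {"grip": 1,"x": 1,"y": 0,"z": 4,"roll": 0},
  {"grip": 1,"x": 0,"y": 0,"z": 3,"roll": 0},
  {"grip": 1,"x": 0,"y": 0,"z": 1,"roll": 0},
  {"grip": 1,"x": 0,"y": 0,"z": 0,"roll": 0},
])

```text
clock: 15.98
tcp_pos: [0.5738, 0.0472, 0.0128]
orientation: [0.0, -0.039, 0.999, -0.0]
wrist_force: [-1.3, -0.5, 2.2]
finger_gap: 0.0112
grip_force: 36.2
```

Call:
servo_tool([
  {"grip": 1,"x": 0,"y": 0,"z": 1,"roll": 0},
  {"grip": 1,"x": 0,"y": 0,"z": 0,"roll": 0},
])

```text
clock: 16.15
tcp_pos: [0.5738, 0.0472, 0.0128]
orientation: [0.001, -0.039, 0.999, -0.0]
wrist_force: [-4.4, 0.2, 10.1]
finger_gap: 0.0109
grip_force: 37.2
```

Call:
servo_tool([
  {"grip": 1,"x": 0,"y": 0,"z": -1,"roll": 0},
  {"grip": 0.9,"x": 0,"y": 0,"z": 0,"roll": 0},
  {"grip": 0.75,"x": 0,"y": 0,"z": 0,"roll": 0},
  {"grip": 0.75,"x": 0,"y": 0,"z": 0,"roll": 0},
  {"grip": 0.75,"x": 0,"y": 0,"z": 0,"roll": 0},
])

```text
clock: 16.57
tcp_pos: [0.5736, 0.0472, 0.0121]
orientation: [-0.0, -0.039, 0.999, -0.0]
wrist_force: [0.2, 0.8, 0.1]
finger_gap: 0.0214
grip_force: 0.0
```

Call:
servo_tool([
  {"grip": 0.75,"x": 0,"y": 0,"z": -12,"roll": 0},
  {"grip": 0.75,"x": 0,"y": 0,"z": -25,"roll": 0},
  {"grip": 0.75,"x": 0,"y": 0,"z": -35,"roll": 0},
  {"grip": 0.75,"x": 0,"y": 0,"z": -35,"roll": 0},
  {"grip": 0.55,"x": 6,"y": -19,"z": -25,"roll": 0},
])

```text
clock: 16.98
tcp_pos: [0.5703, 0.0298, 0.1471]
orientation: [0.002, -0.04, 0.999, 0.0]
wrist_force: [0.6, -0.3, -0.5]
finger_gap: 0.032
grip_force: 0.0
```

Call:
servo_tool([
  {"grip": 0.55,"x": 11.9,"y": -37.8,"z": 0,"roll": 0},
  {"grip": 0.55,"x": 11.9,"y": -37.8,"z": 0,"roll": 0},
  {"grip": 0.55,"x": 11.9,"y": -37.8,"z": 0,"roll": 0},
  {"grip": 0.55,"x": 11.9,"y": -37.8,"z": 0,"roll": 0},
  {"grip": 0.55,"x": 11.9,"y": -37.8,"z": 0,"roll": 0},
])

```text
clock: 17.4
tcp_pos: [0.5237, -0.1668, 0.1443]
orientation: [0.0, -0.039, 0.999, -0.0]
wrist_force: [1.5, 0.1, -0.2]
finger_gap: 0.0382
grip_force: 0.0
```

Call:
servo_tool([
  {"grip": 0.55,"x": 11.9,"y": -37.8,"z": 0,"roll": 0},
  {"grip": 0.55,"x": 11.9,"y": -37.8,"z": 0,"roll": 0},
  {"grip": 0.55,"x": 11.9,"y": -37.8,"z": 0,"roll": 0},
  {"grip": 0.55,"x": 11.9,"y": -37.8,"z": 0,"roll": 0},
  {"grip": 0.55,"x": 6,"y": -19,"z": 0,"roll": 0},
])

```text
clock: 17.82
tcp_pos: [0.4829, -0.3435, 0.1441]
orientation: [0.0, -0.037, 0.999, -0.001]
wrist_force: [1.0, -0.8, -0.7]
finger_gap: 0.0384
grip_force: 0.0
```

Call:
servo_tool([
  {"grip": 0.55,"x": 0,"y": 0,"z": 5,"roll": 7},
  {"grip": 0.55,"x": 0,"y": 0,"z": 5,"roll": 7},
  {"grip": 0.55,"x": 0,"y": 0,"z": 5,"roll": 7},
  {"grip": 0.55,"x": 0,"y": 0,"z": 0,"roll": 0},
  {"grip": 0.55,"x": 0,"y": 0,"z": 0,"roll": 0},
])

```text
clock: 18.23
tcp_pos: [0.4838, -0.3389, 0.1288]
orientation: [-0.0, 0.142, 0.99, 0.0]
wrist_force: [-0.5, -0.6, -0.8]
finger_gap: 0.0381
grip_force: 0.0
```

```bash
python3 g.py .4847 -.3388 .0275
```

```text
18.2333 [ 0.4838 -0.3389  0.1288] [-0.5 -0.6 -0.8] xang 163.62 delta [ -1.    0.3 101.3]
```

Call:
servo_tool([
  {"grip": 0.55,"x": -1,"y": 0.3,"z": 20,"roll": 0},
  {"grip": 0.55,"x": 0,"y": 0,"z": 30,"roll": 0},
  {"grip": 0.55,"x": 0,"y": 0,"z": 25,"roll": 0},
  {"grip": 0.55,"x": 0,"y": 0,"z": 17,"roll": 0},
  {"grip": 0.55,"x": 0,"y": 0,"z": 9,"roll": 0},
])

```text
clock: 18.65
tcp_pos: [0.4841, -0.3378, 0.0261]
orientation: [-0.001, 0.142, 0.99, 0.001]
wrist_force: [0.1, -0.2, 0.2]
finger_gap: 0.0387
grip_force: 0.0
```

Call:
servo_tool([
  {"grip": 0.55,"x": 0,"y": 0,"z": 0,"roll": 0},
  {"grip": 0.55,"x": 0,"y": 0,"z": 0,"roll": 0},
])

```text
clock: 18.82
tcp_pos: [0.4854, -0.3391, 0.0287]
orientation: [0.0, 0.143, 0.99, -0.0]
wrist_force: [0.6, -0.5, 1.1]
finger_gap: 0.0386
grip_force: 0.0
```

```bash
python3 g.py .4847 -.3388 .0275
```

```text
18.8167 [ 0.4854 -0.3391  0.0287] [ 0.6 -0.5  1.1] xang 163.52 delta [0.7 0.1 1.2]
```

Call:
servo_tool([
  {"grip": 0.75,"x": 0,"y": 0,"z": 1,"roll": 0},
  {"grip": 1,"x": 0,"y": 0,"z": 0,"roll": 0},
  {"grip": 1,"x": 0,"y": 0,"z": 0,"roll": 0},
  {"grip": 1,"x": 0,"y": 0,"z": 0,"roll": 0},
  {"grip": 1,"x": 0,"y": 0,"z": 0,"roll": 0},
])

```text
clock: 19.23
tcp_pos: [0.4861, -0.3399, 0.0289]
orientation: [0.001, 0.144, 0.99, -0.001]
wrist_force: [0.2, -0.2, 6.5]
finger_gap: 0.0111
grip_force: 36.4
```

Call:
servo_tool([
  {"grip": 1,"x": 0,"y": 0,"z": 0,"roll": 0},
  {"grip": 1,"x": 0,"y": 0,"z": -8,"roll": 0},
  {"grip": 1,"x": 0,"y": 0,"z": -15,"roll": 0},
  {"grip": 1,"x": 0,"y": 0,"z": -20,"roll": 0},
  {"grip": 1,"x": 0,"y": 0,"z": -25,"roll": 0},
])

```text
clock: 19.65
tcp_pos: [0.4838, -0.3379, 0.0947]
orientation: [-0.002, 0.144, 0.99, 0.001]
wrist_force: [0.9, 0.3, -2.3]
finger_gap: 0.0113
grip_force: 35.4
```

Call:
servo_tool([
  {"grip": 1,"x": 0,"y": 0,"z": -25,"roll": 0},
  {"grip": 1,"x": 0,"y": 0,"z": -20,"roll": 0},
  {"grip": 1,"x": 0,"y": 25,"z": -8,"roll": 0},
  {"grip": 1,"x": 0,"y": 38,"z": 0,"roll": 0},
  {"grip": 1,"x": 0,"y": 38,"z": 0,"roll": 0},
])

```text
clock: 20.07
tcp_pos: [0.5142, -0.2424, 0.1496]
orientation: [0.001, 0.146, 0.989, -0.0]
wrist_force: [0.7, 1.1, -1.3]
finger_gap: 0.0111
grip_force: 35.3
```

Call:
servo_tool([
  {"grip": 1,"x": 0,"y": 38,"z": 0,"roll": 0},
  {"grip": 1,"x": 0,"y": 38,"z": 0,"roll": 0},
  {"grip": 1,"x": 0,"y": 38,"z": 0,"roll": 0},
  {"grip": 1,"x": 0,"y": 38,"z": 0,"roll": 0},
  {"grip": 1,"x": 0,"y": 38,"z": 0,"roll": 0},
])

```text
clock: 20.48
tcp_pos: [0.5679, -0.0582, 0.1486]
orientation: [-0.0, 0.144, 0.99, -0.0]
wrist_force: [1.1, 0.2, -0.5]
finger_gap: 0.0114
grip_force: 35.4
```

Call:
servo_tool([
  {"grip": 1,"x": 0,"y": 38,"z": 0,"roll": 0},
  {"grip": 1,"x": 0,"y": 0,"z": 0,"roll": -7},
  {"grip": 1,"x": 0,"y": 0,"z": 0,"roll": -7},
  {"grip": 1,"x": 0,"y": 0,"z": 0,"roll": -7},
  {"grip": 1,"x": 0,"y": 0,"z": 0,"roll": 0},
])

```text
clock: 20.9
tcp_pos: [0.5785, -0.0231, 0.1484]
orientation: [-0.0, -0.041, 0.999, 0.0]
wrist_force: [-0.8, 0.3, -1.0]
finger_gap: 0.0116
grip_force: 35.4
```

```bash
python3 g.py .5792 -.0221 .0128
```

```text
20.9 [ 0.5785 -0.0231  0.1484] [-0.8  0.3 -1. ] xang 184.67 delta [ -0.9   0.9 135.6]
```

Call:
servo_tool([
  {"grip": 1,"x": 0,"y": 0.9,"z": 25,"roll": 0},
  {"grip": 1,"x": 0,"y": 0,"z": 35,"roll": 0},
  {"grip": 1,"x": 0,"y": 0,"z": 32,"roll": 0},
  {"grip": 1,"x": 0,"y": 0,"z": 20,"roll": 0},
  {"grip": 1,"x": 0,"y": 0,"z": 10,"roll": 0},
])

```text
clock: 21.32
tcp_pos: [0.5761, -0.0227, 0.0231]
orientation: [-0.003, -0.037, 0.999, 0.001]
wrist_force: [-0.5, -0.3, -1.7]
finger_gap: 0.0114
grip_force: 35.3
```

Call:
servo_tool([
  {"grip": 1,"x": 0,"y": 0,"z": 5,"roll": 0},
  {"grip": 1,"x": 0,"y": 0,"z": 4,"roll": 0},
  {"grip": 1,"x": 0,"y": 0,"z": 0,"roll": 0},
  {"grip": 1,"x": 0,"y": 0,"z": 0,"roll": 0},
])

```text
clock: 21.65
tcp_pos: [0.58, -0.0231, 0.0186]
orientation: [0.001, -0.038, 0.999, -0.0]
wrist_force: [0.3, -1.1, -0.6]
finger_gap: 0.0114
grip_force: 35.3
```

Call:
servo_tool([
  {"grip": 1,"x": 0,"y": 0,"z": 2,"roll": 0},
  {"grip": 1,"x": 0,"y": 0,"z": 1,"roll": 0},
  {"grip": 1,"x": 0,"y": 0,"z": 0,"roll": 0},
])

```text
clock: 21.9
tcp_pos: [0.5792, -0.0229, 0.0148]
orientation: [0.001, -0.039, 0.999, -0.0]
wrist_force: [0.0, 0.1, -2.0]
finger_gap: 0.0116
grip_force: 35.3
```

Call:
servo_tool([
  {"grip": 1,"x": 0,"y": 0,"z": 1,"roll": 0},
  {"grip": 1,"x": 0,"y": 0,"z": 0.5,"roll": 0},
  {"grip": 1,"x": 0,"y": 0,"z": 0,"roll": 0},
])

```text
clock: 22.15
tcp_pos: [0.579, -0.0228, 0.0129]
orientation: [0.0, -0.039, 0.999, -0.0]
wrist_force: [0.0, -0.5, -0.5]
finger_gap: 0.0114
grip_force: 35.5
```

Call:
servo_tool([
  {"grip": 1,"x": 0,"y": 0,"z": 0.5,"roll": 0},
  {"grip": 1,"x": 0,"y": 0,"z": 0,"roll": 0},
])

```text
clock: 22.32
tcp_pos: [0.579, -0.0229, 0.0129]
orientation: [0.0, -0.039, 0.999, -0.0]
wrist_force: [-2.4, 1.3, 4.4]
finger_gap: 0.0115
grip_force: 36.1
```

Call:
servo_tool([
  {"grip": 0.9,"x": 0,"y": 0,"z": 0,"roll": 0},
  {"grip": 0.75,"x": 0,"y": 0,"z": 0,"roll": 0},
  {"grip": 0.75,"x": 0,"y": 0,"z": 0,"roll": 0},
  {"grip": 0.75,"x": 0,"y": 0,"z": 0,"roll": 0},
])

```text
clock: 22.65
tcp_pos: [0.5789, -0.0229, 0.0121]
orientation: [-0.0, -0.039, 0.999, -0.0]
wrist_force: [0.0, 0.6, -0.3]
finger_gap: 0.0212
grip_force: 0.0
```

Call:
servo_tool([
  {"grip": 0.75,"x": 0,"y": 0,"z": -12,"roll": 0},
  {"grip": 0.75,"x": 0,"y": 0,"z": -25,"roll": 0},
  {"grip": 0.75,"x": 0,"y": 0,"z": -35,"roll": 0},
  {"grip": 0.75,"x": 0,"y": 0,"z": -35,"roll": 0},
  {"grip": 0.75,"x": 0,"y": 0,"z": -35,"roll": 0},
])

```text
clock: 23.07
tcp_pos: [0.5784, -0.0227, 0.1553]
orientation: [-0.001, -0.039, 0.999, 0.0]
wrist_force: [0.1, -0.4, 0.9]
finger_gap: 0.0209
grip_force: 0.0
```

Call:
servo_tool([
  {"grip": 0.75,"x": 10,"y": 38,"z": -5,"roll": 0},
  {"grip": 0.75,"x": 10,"y": 38,"z": -5,"roll": 0},
  {"grip": 0.75,"x": 10,"y": 38,"z": -5,"roll": 0},
  {"grip": 0.75,"x": 10,"y": 38,"z": -5,"roll": 0},
  {"grip": 0.75,"x": 10,"y": 38,"z": -5,"roll": 0},
])

```text
clock: 23.48
tcp_pos: [0.5136, 0.1641, 0.1795]
orientation: [0.0, -0.038, 0.999, -0.0]
wrist_force: [0.2, 0.8, 0.8]
finger_gap: 0.0214
grip_force: 0.0
```

Call:
servo_tool([
  {"grip": 0.75,"x": 10,"y": 38,"z": -5,"roll": 0},
  {"grip": 0.75,"x": 10,"y": 38,"z": -5,"roll": 0},
  {"grip": 0.75,"x": 0,"y": 0,"z": 0,"roll": 0},
  {"grip": 0.75,"x": 0,"y": 0,"z": 0,"roll": 0},
])

```text
clock: 23.82
tcp_pos: [0.4878, 0.2389, 0.1894]
orientation: [0.0, -0.041, 0.999, -0.0]
wrist_force: [0.0, 0.2, -0.8]
finger_gap: 0.021
grip_force: 0.0
```

```bash
python3 - <<'E'
from h import *
S=env.read_camera('side');T=env.read_camera('top')
u,v=proj('side',[.577,.012,.02])[0].astype(int)
a=cv2.resize(S[v-50:v+50,u-65:u+65],None,fx=3,fy=3,interpolation=2);b=cv2.resize(T[180:280,280:380],None,fx=3,fy=3,interpolation=2)
top=np.hstack([a,b]); w=top.shape[1]
c=cv2.resize(T[100:340,180:580],None,fx=.75*2*w/800/1.0*.6,fy=.9*w/800*1.0,interpolation=2)
im=np.zeros((300+c.shape[0],w,3),np.uint8); im[:300]=top; im[300:,:min(w,c.shape[1])]=c[:,:w]
print(im.shape); cv2.imwrite('pics/end.png',im[:600,:,::-1])
E
```

```text
(486, 690, 3)
```

View pics/end.png

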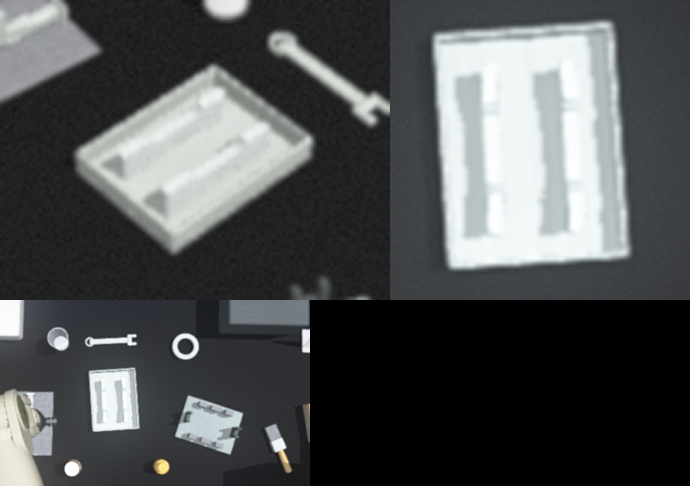

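Both specimens stand on edge and level on the tray floor, the rack is empty, and the bystanders are where they were. I'm handing in.

```bash
python3 -c "
from workcell import env
print(env.hand_in())"
```

```text
the job is handed in; nothing more can be done
None
```

The job is handed in at about 24 s: the bar lies flat in the middle of the mat, and both specimens rest level on the tray floor, standing on edge; the hand-in call gave no verdict.

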